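Load the paint cartridge and fire the two-stage spray gun

TASK

Lay the red paint cartridge in the cradle of the bench spray gun, let go of it, and swing the clamp arm right down so that it presses the cartridge fully home and stays shut. Then squeeze the red trigger towards the black grip as far as its first pressure point (air only) and wait there for about a second, squeeze on past it to the end of the second stage (paint) and hold for about a second, then let the trigger spring back. Never pull into the second stage while the clamp is open, and leave the yellow cartridge, tins, jar, brush and stirring paddle where they are.

Things in the scene. Friction and masses are not known exactly. Their poses are not given: they have to be found in the camera images.
- gun: Spray gun fixed upside down in a grey stand (plate 120 x 410 mm, 12 thick, y = -135 to 275). Origin: on the bench under the cradle's middle; z up; y runs from the clamp hinge (y = -85 mm) past the cradle (0) to the black grip (195), red trigger (229) and brass nozzle (244 to 272, 32 high). The steel gun body (34 wide, 45 high) spans y = 70 to 245.
- cradle (a point): Middle of the cradle, on its black sprung floor when up, 30 mm above the bench. Room inside: 54 mm (gun's x) by 124 mm (gun's y). Walls 6 mm thick, 56 mm above the bench: both ends, and cheeks at the corners (y = 36 to 62 either way); the long sides are open over the middle 72 mm for fingers. The floor bears the cartridge (centre then 54 mm above the bench).
- home (a point): Where the cartridge's centre lies when home: 46 mm above the bench, in the middle of the cradle, 8 mm lower than as laid in; the cradle's sprung floor (3 to 5 N) gives way when the clamp is shut and can sink 11 mm at most. The cartridge's length lies along the gun's y.
- clamp_hinge (a point): Hinge axis of the clamp, along the gun's x, 90 mm above the bench.
- clamp_tip (a point): Middle of the orange press plate (44 wide, 34 long, 12 mm thick) near the free end of the blue clamp arm, 165 mm from the hinge. Its y axis points along the arm away from the hinge, z out of the arm's upper (outer) face. Arm 30 mm wide, 8 thick, with a rubber foot 34 mm square 85 mm from the hinge, reaching 20 mm below the arm's centre line.
- clamp (a joint): Clamp angle, rad: 0 = shut (hard stop), arm level over the cradle towards the gun's +y; 1.57 = upright; starts at 1.7 to 1.95, leaning back from the cradle. The stiff hinge (0.5 N m) stays where it is left, also shut on a cartridge; 3 N at the plate moves it, 5 to 6 N for the last bit, pressing the cartridge home.
- grip (a point): Centre of the fixed black upright grip, 110 mm above the bench. The grip is 36 mm wide (gun's x), 20 mm thick (gun's y) and reaches up to 140 mm. It does not yield: fingers that close evenly must be centred at the gun's y = 200 mm, the middle of the fully squeezed pair (y = 185 to 215), or they stall on the grip before the trigger moves; from there the trigger's face is 33 mm away released, 23 at the first point, 15 at the end.
- trigger_pad (a point): Middle of the red trigger's front face (towards the gun's +y), at squeezing height, 110 mm above the bench. Lever 24 wide, 8 thick, top at 137 mm, pivot at its foot 45 mm up; moves to the fixed grip (gun's -y). Here grip and trigger together measure 48 mm released, 38 at the first pressure point, 30 at the end of the second stage.
- trigger (a joint): First-stage angle of the trigger, rad: 0 released, 0.15 at the pressure point. Takes 3 to 5 N at the squeezing height; springs back.
- trigger_second (a joint): Second-stage angle of the trigger, rad, in addition to the first: 0 up to the pressure point, 0.125 at the final stop. Needs 11 N at the squeezing height to begin and 14 N at the stop; springs back.
- red_cartridge_center (a point): Centre of the red paint cartridge to load, a rounded box 44 mm (x) by 112 mm (y, its length) by 48 mm high with black ends, 0.14 to 0.22 kg, lying flat on the bench. Either end may face either way.
- yellow_cartridge_center (a point): Centre of a like cartridge in yellow; not to be moved.
- red_tin: White paint tin with red drips and red lid, 100 mm across, 115 mm high; origin at its underside.
- white_tin: Bare metal tin with white drips, same size; origin at its underside.
- yellow_tin: Red tin with yellow drips and lid, same size; origin at its underside.
- green_jar: Green jar with red cap, 66 mm across, 85 mm high; origin at its underside.
- brush: Paint brush lying on the bench, 200 mm long.
- paddle: Stirring paddle lying on the bench, 220 mm long.
Things that resemble listed ones, but are neither listed nor needed, are in the scene too. Leave any brown look-alike of the part that bears red_cartridge_center alone.

How it is judged:
On the way, in this order (a step that is already met when the one before it is completed fails the run):
1. the red cartridge lies flat in the cradle, let go, with the clamp still open (x of red_cartridge_center in the frame of gun between -0.009 and 0.009 m and y of red_cartridge_center in the frame of gun between -0.01 and 0.01 m and z of red_cartridge_center in the frame of gun below 0.058 m and angle between the y axis of red_cartridge_center and the y axis of gun, either way round below 0.12 rad and contact force between the fingers and red_cartridge below 0.1 N and value of joint clamp above 0.5 rad), for 0.2 s.
2. the clamp is shut and has driven the cartridge home (x of red_cartridge_center in the frame of gun between -0.009 and 0.009 m and y of red_cartridge_center in the frame of gun between -0.01 and 0.01 m and z of red_cartridge_center in the frame of gun below 0.049 m and value of joint clamp below 0.05 rad), for 0.2 s.
3. the trigger rests at its first pressure point for half a second, not beyond (value of joint trigger above 0.11 rad and value of joint trigger_second below 0.025 rad and value of joint clamp below 0.06 rad), for 0.5 s.
4. the trigger is held in its second stage for 0.7 s (value of joint trigger_second above 0.085 rad and value of joint clamp below 0.06 rad), for 0.7 s.
At the end, for the whole second after the job is handed in: The red cartridge lies at rest in the cradle (within 9 mm across and 10 mm along), pressed home (centre below 49 mm), the clamp is shut (below 0.06 rad) and the trigger has sprung back (first stage below 0.03 rad, second below 0.025 rad) (x of red_cartridge_center in the frame of gun between -0.009 and 0.009 m and y of red_cartridge_center in the frame of gun between -0.01 and 0.01 m and z of red_cartridge_center in the frame of gun below 0.049 m and angle between the y axis of red_cartridge_center and the y axis of gun, either way round below 0.12 rad and value of joint clamp below 0.06 rad and value of joint trigger below 0.03 rad and value of joint trigger_second below 0.025 rad and linear speed of red_cartridge below 0.02 m/s); the robot touches nothing.
It fails at once if the trigger is pulled into its second stage while the clamp is open (value of joint trigger_second above 0.03 rad and value of joint clamp above 0.2 rad).
It fails at once if the yellow cartridge, a tin, the jar, the brush or the paddle is moved more than 30 mm (distance of any of yellow_cartridge_center, red_tin, white_tin, yellow_tin, green_jar, brush, paddle from where it was at the start of the episode above 0.03 m).
It also fails if it takes over 72 s, if anything falls off the work surface, if the arm or the gripper's body presses on something with over 40 N, if the wrist force passes 120 N, or if a joint passes its speed limit or range.

ROBOT

A 6-joint arm with a two-finger parallel gripper is mounted at the origin on the work surface. World frame = base frame: x ahead of the robot, y to its left, z up, the work surface at z = 0. Lengths are in m, angles in rad, forces in N, time in s.
With the tool pointing down it reaches from about 0.425 to 1.125 m from the base axis. Payload 14.9 kg.
Tool frame: the origin (TCP) lies on the front face of the gripper's body, between the roots of the fingers; the fingertips stand 78 mm ahead of it and the grasp point (between the pads) lies 60 mm ahead of it; z points along the fingers, y is the direction in which the jaws open and shut (so a half turn about z gives the same grasp; the last joint's range is limited). The gripper opens to 91 mm and grips with 3 to 60 N. Pads are 32 mm wide; open, the fingers measure 118 mm over their backs; the gripper's body (76 mm by 178 mm) begins 60 mm behind the grasp point.
Start: joints at [-1.252, 0.379, 1.734, -0, 1.028, -0.033], TCP at [0.241, -0.657, 0.292] pointing down, gripper open.
Joint ranges: [-2.77, 2.77], [-0.74, 2.19], [0, 2.66], [-1.06, 4.2], [0.31, 2.87], [-3.08, 3.08]. Speed limits (rad/s): [1.89, 1.89, 2.39, 3.14, 3.14, 3.14].

INTERFACE

Orientations are given as a unit quaternion [x, y, z, w].
In Python, from cell import sensors, eyes, ticket gives the robot as it stands. The module is installed in compiled form; this text tells all that it offers.
- The arm moves only by the tool step_arm, never from a script. Its argument "motion" is a list of rows, each a list of 7 numbers: the shift along the tool's x, y, z in mm, then the turn, a rotation vector about the tool's x, y, z in degrees, then the finger opening in mm, from 0 to 91.2. In form: [[x, y, z, ax, ay, az, grip], ...]. A call has 1 to 12 rows; each row is the pose to reach, as a shift and turn from the pose measured when the call began, along the tool's axes at that moment; what a row does not reach only later rows make up. A row lasts 1/12 s, in which the tool goes at most 41.7 mm and 7.16 degrees, less where a joint would pass 70% of its speed; a pose out of reach is approached as far as the arm can. A call with a gripper value outside its range is refused whole. The fingers move at their own pace and stop on an object; the grip force is fixed at half the most. Time passes only in rows, so rows that repeat a pose let the fingers close. It gives the time, the measured TCP pose, the force and the opening at its end, in the units of the state.
- sensors.state(): the state, without advancing time (a new reading comes with each control period).
- eyes.grab_frame(name): name is "scene" or "top"; returns (picture, depth): 480x640x3 uint8, red, green, blue; 480x640 float32, m along the optical axis (not along the pixel's ray), 0 where there is no reading.
- eyes.camera_model(name): a dict with "vertical_fov" (degrees; the focal length in pixels is half the picture's height over the tangent of half this angle, whatever the lens; pixels are square), "cx", "cy" (the principal point, pixels), "view" (4x4, takes a point from world to camera coordinates). Camera axes: x right, y down, z forward; pixel columns grow to the right and rows downward; lengths in m; the calibration is good to about 2 mm. A picture is of the moment at which its call begins. camera_model takes no time and is no camera call.
- ticket.hand_in(): hands the job in, once; it reports no verdict.
The state is a dict: "clock": time; "joint_positions": joint angles; "qd": joint speeds; "joint_efforts": joint torques, N m; "ee_pos": TCP position; "eef_rot": TCP orientation; "force": force on the tool from outside, world axes, zero at the start; "ft_torque": the same for the moment, N m; "finger_gap": opening from 0.0 (shut) to 1.0 (fully open).
Only numpy, scipy, OpenCV 4.12 (cv2) and the standard library are available. Lean on these libraries where they do the work, as an engineer would, in place of code of your own. Each camera call takes 0.05 s, during which the arm holds its last target.

## Working session

There is one attempt and no reset: what is moved stays moved. The work goes in short steps, Python scripts to look and compute and a tool call to move; the robot and the scene stay as the last step left them, time stands still between calls to the robot, and variables do not carry over. Pictures are saved under pics/ and viewed, and the job is handed in when it is done.

Besides the shell and the picture viewer there is one more tool, called by a JSON object that holds its "name" and its "arguments". step_arm: Moves the arm, as the interface text tells. Its arguments: {"type":"object","properties":{"motion":{"type":"array"}},"required":["motion"]}

```bash
mkdir -p pics
cat > h.py <<'E'
import numpy as np, cv2
from cell import sensors, eyes, ticket
def grab(n,fn):
    im,d=eyes.grab_frame(n); cv2.imwrite('pics/'+fn+'.png',im[:,:,::-1]); np.savez('pics/'+fn+'.npz',im=im,d=d); return im,d
def cloud(n,d):
    m=eyes.camera_model(n); f=240/np.tan(np.radians(m['vertical_fov'])/2)
    v,u=np.mgrid[0:480,0:640]; P=np.stack([(u-m['cx'])/f*d,(v-m['cy'])/f*d,d],-1)
    V=np.array(m['view']); return (P-V[:3,3])@V[:3,:3]
E
python3 - <<'E'
from h import *
for n in('scene','top'):
    im,d=grab(n,n+'0'); print(eyes.camera_model(n))
print(sensors.state())
E
```

```text
{'vertical_fov': 44.56864705804504, 'cx': 319.53466235992784, 'cy': 241.0601747885499, 'view': array([[ 0.68852038,  0.72520922,  0.00335617, -0.44897106],
       [ 0.58078104, -0.5486156 , -0.60142689, -0.19962777],
       [-0.43431908,  0.41604387, -0.79892079,  1.94013034],
       [ 0.        ,  0.        ,  0.        ,  1.        ]])}
{'vertical_fov': 51.67681755458115, 'cx': 328.16689485299275, 'cy': 235.0859219980137, 'view': array([[ 0.00129314, -0.99997042,  0.00758175,  0.09301964],
       [-0.99349229, -0.00214819, -0.11387909,  0.55397775],
       [ 0.11389201, -0.00738515, -0.99346569,  1.14503361],
       [ 0.        ,  0.        ,  0.        ,  1.        ]])}
{'clock': 0.1, 'joint_positions': array([-1.25230759e+00,  3.79431817e-01,  1.73473006e+00,  2.88058812e-05,
        1.02849099e+00, -3.32959153e-02]), 'qd': array([-5.99595027e-06, -1.99094497e-03, -1.97584381e-03,  3.73085156e-05,
       -1.50489524e-04,  7.11272136e-05]), 'joint_efforts': array([-1.21025787e-03, -7.65040112e+01, -4.35292125e+01,  6.51992974e-02,
        3.98513500e-02, -2.57329458e-05]), 'ee_pos': array([ 0.24111449, -0.65686132,  0.29159707]), 'eef_rot': array([ 9.84571949e-01,  1.74979415e-01, -6.31279846e-05, -5.26478206e-04]), 'force': array([ 0.64875424, -0.20110983, -0.62971158]), 'ft_torque': array([-0.00212378,  0.00383398, -0.03171245]), 'finger_gap': 0.9999530063864266}
```

View pics/scene0.png

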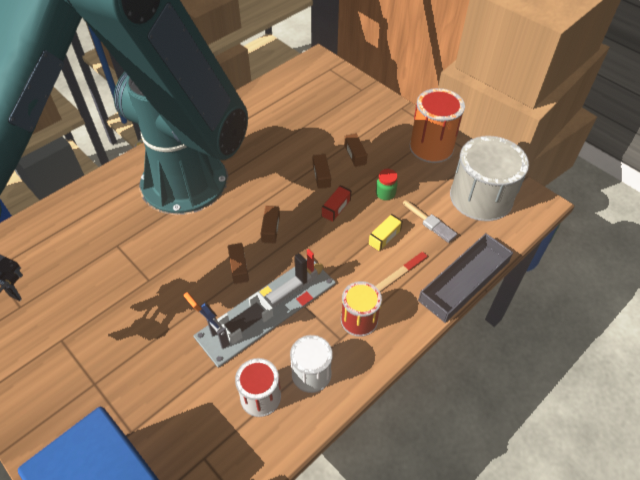

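View pics/top0.png

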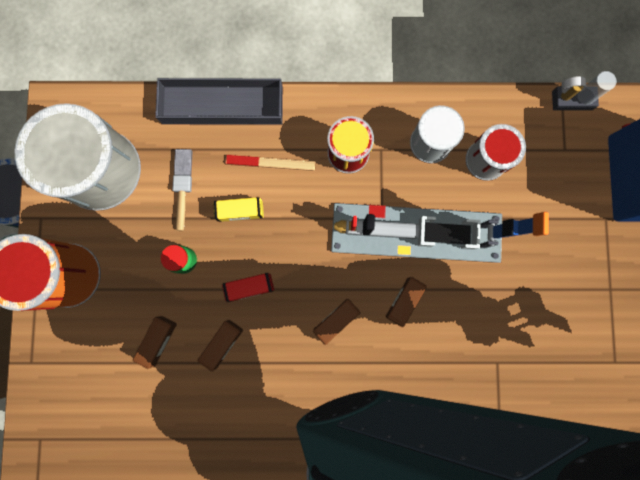

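The red cartridge is at top (248,287) and scene (337,203). These could be taken for it:
- the yellow cartridge at top (240,209)
- four brown look-alikes at top (155,341), (220,345), (337,321) and (407,302)
- the red patches on the plate at (376,211), and the red tin lids

I choose (248,287). The gun's hinge is at about (497,230) and its nozzle at about (338,226), so its y axis points image-left. Next I check the choice in a crop and measure.

```bash
cat > m.py <<'E'
from h import *
def rect(P2):
    c,s,a=cv2.minAreaRect((P2*1000).astype(np.float32)); 
    return np.array(c),s,a
def yaxis(box):
    b=cv2.boxPoints(box); e=b[1]-b[0]; g=b[2]-b[1]
    e=e if np.hypot(*e)>np.hypot(*g) else g
    return np.degrees(np.arctan2(e[1],e[0]))
E
python3 - <<'E'
from m import *
for n in('top','scene'):
    z=np.load(f'pics/{n}0.npz'); im=z['im'];d=z['d']; P=cloud(n,d)
    hsv=cv2.cvtColor(im,cv2.COLOR_RGB2HSV)
    v,u=np.mgrid[0:480,0:640]
    uu,vv=(248,287) if n=='top' else (337,203)
    near=(abs(u-uu)<45)&(abs(v-vv)<30)&(d>0)
    # table z check
    print(n,'table z',np.median(P[(abs(u-(280 if n=='top' else 300))<5)&(abs(v-(330 if n=='top' else 220))<5)][:,2]))
    top=near&(P[...,2]>0.035)&(P[...,2]<0.06)
    k,l,st,c=cv2.connectedComponentsWithStats(top.astype(np.uint8)); 
    for i in range(1,k):
        if st[i,4]>80:
            q=P[l==i]; b=cv2.minAreaRect((q[:,:2]*1000).astype(np.float32)); print(c[i],st[i,4],b,yaxis(b),np.percentile(q[:,2],[5,50,95]))
    # gun: mask by world region
    # plate
    pl=(P[...,2]>0.006)&(P[...,2]<0.018)&(hsv[...,1]<70)
    if n=='top': pl&=(u>320)&(u<515)&(v>190)&(v<275)
    else: pl&=(u>190)&(u<345)&(v>250)&(v<370)
    q=P[pl]; b=cv2.minAreaRect((q[:,:2]*1000).astype(np.float32)); print('plate',b,yaxis(b),np.median(q[:,2]))
im=cv2.imread('pics/top0.png')
a=cv2.resize(im[185:275,310:560],None,fx=3.2,fy=3.2,interpolation=cv2.INTER_CUBIC)
b=cv2.resize(im[250:380,130:430],None,fx=2.66,fy=2.3)
cv2.imwrite('pics/crop0.png',np.vstack([a,cv2.resize(b,(800,299))]))
s=cv2.imread('pics/scene0.png')[180:370,180:420]
cv2.imwrite('pics/crop1.png',cv2.resize(s,(758,600),interpolation=cv2.INTER_CUBIC))
E
```

```text
top table z 0.000219471137907231
[247.29903537 287.26045016] 933 ((430.29376220703125, 281.7869873046875), (44.2088623046875, 112.82901000976562), 13.411782264709473) -76.5882 [0.04385834 0.04786943 0.05153301]
plate ((562.9892578125, -120.85818481445312), (410.36419677734375, 120.45813751220703), 86.49918365478516) 86.49919 0.012188946658599766
scene table z 0.0012973189199941566
[322.90178571 177.54464286] 112 ((335.98095703125, 315.3966369628906), (45.30497741699219, 37.979278564453125), 46.696842193603516) 46.69684 [0.03629944 0.0468706  0.05362772]
[336.03603604 200.36036036] 444 ((433.047119140625, 280.45745849609375), (46.89755630493164, 117.4607925415039), 13.273162841796875) -76.726845 [0.03869715 0.04786849 0.05461369]
plate ((600.42626953125, -130.9686737060547), (423.8391418457031, 271.3870544433594), 74.48470306396484) 74.4847 0.01232101896436134
```

View pics/crop0.png

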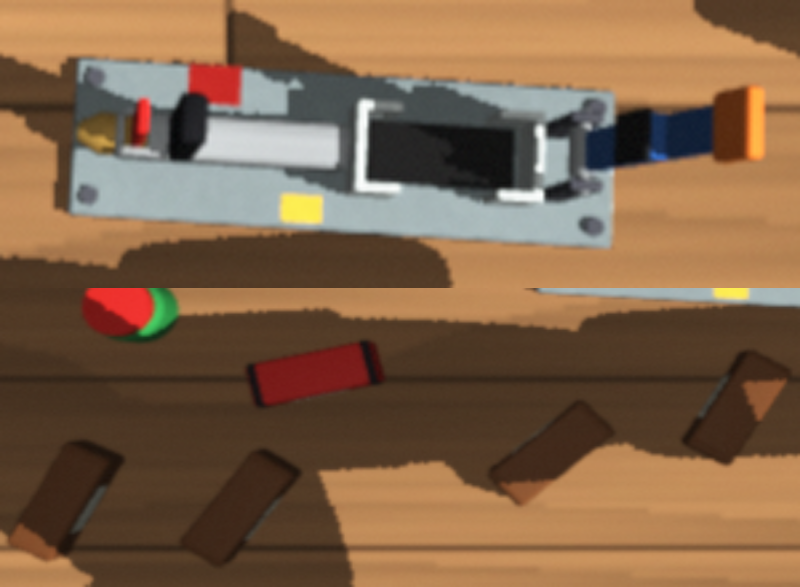

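View pics/crop1.png

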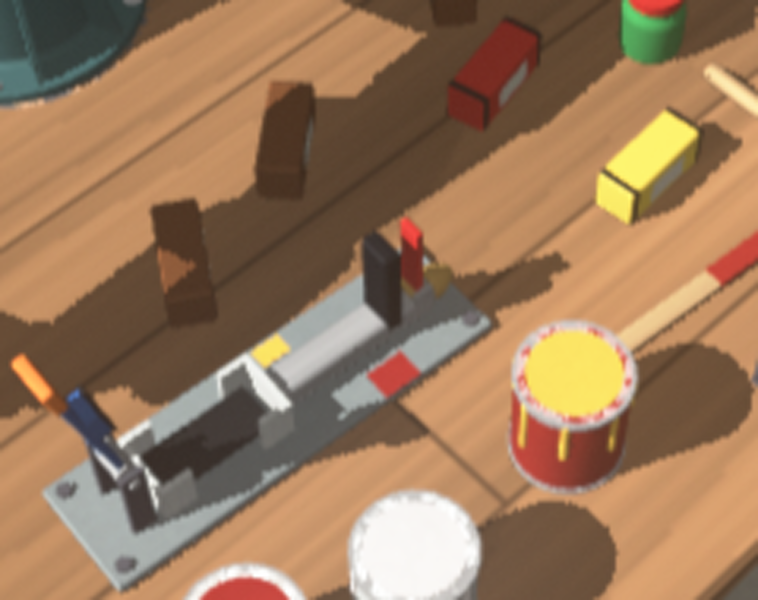

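```bash
cat > g.py <<'E'
import sys
from h import *
from scipy.spatial.transform import Rotation as R
G0=np.array([558.7,-190.7]); GA=86.5
def gun(x,y,z):
    a=np.radians(GA); ey=np.array([np.cos(a),np.sin(a)]); ex=np.array([ey[1],-ey[0]])
    return np.r_[G0+x*ex+y*ey,z]
def delta(p,yaw):  # p = TCP world mm, yaw=tool x heading deg, tool down
    s=sensors.state(); r=R.from_quat(s['eef_rot']); t=np.array(s['ee_pos'])*1000
    c,n=np.cos(np.radians(yaw)),np.sin(np.radians(yaw))
    T=R.from_matrix(np.array([[c,n,0],[n,-c,0],[0,0,-1]]))
    print('d',np.round(r.inv().apply(np.array(p)-t),1),'rot',np.round(np.degrees((r.inv()*T).as_rotvec()),1))
def where():
    s=sensors.state(); r=R.from_quat(s['eef_rot']); x=r.apply([1,0,0]); t=np.array(s['ee_pos'])*1000
    a=np.radians(GA); ey=np.array([np.cos(a),np.sin(a)]); ex=np.array([ey[1],-ey[0]]); q=t[:2]-G0
    print('t',s['clock'],'tcp',np.round(t,1),'gun',np.round([q@ex,q@ey],1),'yaw',np.degrees(np.arctan2(x[1],x[0])),'zax',np.round(r.apply([0,0,1]),3),'F',np.round(s['force'],1),'gap',s['finger_gap']*91.2,'q',np.round(s['joint_positions'],2))
E
python3 - <<'E'
from g import *
delta([480,-100,330],20.15)
E
```

```text
d [ 416.1 -440.5  -37.9] rot [-0.1 -0.   0. ]
```

{"name": "step_arm", "arguments": {"motion": [[35, -37, -4, 0, 0, -4, 91], [70, -74, -8, 0, 0, -8, 91], [104, -110, -12, 0, 0, -14, 91], [139, -147, -16, 0, 0, -20, 91], [173, -184, -20, 0, 0, -26, 91], [208, -220, -24, 0, 0, -32, 91], [243, -257, -28, 0, 0, -38, 91], [277, -294, -32, 0, 0, -44, 91], [312, -330, -36, 0, 0, -50, 91], [347, -367, -38, 0, 0, -56, 91], [381, -404, -38, 0, 0, -62, 91], [416, -440, -38, 0, 0, -68, 91]]}}

```text
clock: 1.1
ee_pos: [0.4378, -0.1968, 0.3274]
eef_rot: [0.717, 0.697, 0.0, -0.0]
force: [0.1, -0.3, 0.6]
finger_gap: 0.997
```

Run:
```python
from g import *
where(); delta([431,281.5,200],103.3)
```

```text
t 1.1 tcp [ 437.8 -196.8  327.4] gun [-120.3  -13.4] yaw 88.43754150241907 zax [ 0.     0.001 -1.   ] F [ 0.1 -0.3  0.6] gap 90.95747050265838 q [-0.47 -0.02  2.15  0.    1.02 -0.44]
d [477.8 -19.9 127.7] rot [  0.   -0.  -14.9]
```

{"name": "step_arm", "arguments": {"motion": [[40, -2, 0, 0, 0, -2, 91], [80, -4, 0, 0, 0, -4, 91], [120, -6, 0, 0, 0, -6, 91], [160, -8, 10, 0, 0, -8, 91], [200, -10, 20, 0, 0, -10, 91], [240, -12, 40, 0, 0, -12, 91], [280, -14, 60, 0, 0, -14, 91], [320, -16, 80, 0, 0, -15, 91], [360, -18, 100, 0, 0, -15, 91], [400, -19, 115, 0, 0, -15, 91], [440, -20, 128, 0, 0, -15, 91], [478, -20, 128, 0, 0, -15, 91]]}}

```text
clock: 2.1
ee_pos: [0.4291, 0.2735, 0.1983]
eef_rot: [0.619, 0.785, -0.001, -0.001]
force: [0.7, -0.6, 0.0]
finger_gap: 1.001
```

Run:
```python
from g import *
where(); delta([431,281.5,92],103.3)
```

```text
t 2.1 tcp [429.1 273.5 198.3] gun [-157.7  455.4] yaw 103.44252727918504 zax [-0.003 -0.001 -1.   ] F [ 0.7 -0.6  0. ] gap 91.30997247489496 q [0.52 0.22 2.16 0.   0.76 0.29]
d [  7.4   4.  106.3] rot [-0.2  0.   0.1]
```

{"name": "step_arm", "arguments": {"motion": [[7, 3.5, 0, 0, 0, 0, 91], [7, 3.5, 25, 0, 0, 0, 91], [7, 3.5, 50, 0, 0, 0, 91], [7, 3.5, 75, 0, 0, 0, 91], [7, 3.5, 95, 0, 0, 0, 91], [7, 3.5, 106, 0, 0, 0, 91], [7, 3.5, 106, 0, 0, 0, 91], [7, 3.5, 106, 0, 0, 0, 91]]}}

```text
clock: 2.77
ee_pos: [0.4306, 0.2809, 0.0924]
eef_rot: [0.62, 0.785, -0.001, -0.001]
force: [0.6, 0.4, 0.6]
finger_gap: 0.999
```

Run:
```python
from g import *
where(); delta([431,281.5,92],103.3)
im,d=grab('scene','scene1')
cv2.imwrite('pics/scene1c.png',cv2.resize(cv2.imread('pics/scene1.png')[100:300,230:470],(720,600)))
```

```text
t 2.7667 tcp [430.6 280.9  92.4] gun [-156.6  462.9] yaw 103.43231313563864 zax [-0.003 -0.001 -1.   ] F [0.6 0.4 0.6] gap 91.07823042704985 q [0.53 0.43 2.15 0.   0.56 0.3 ]
d [0.5 0.5 0.4] rot [-0.2  0.   0.1]
```

View pics/scene1c.png

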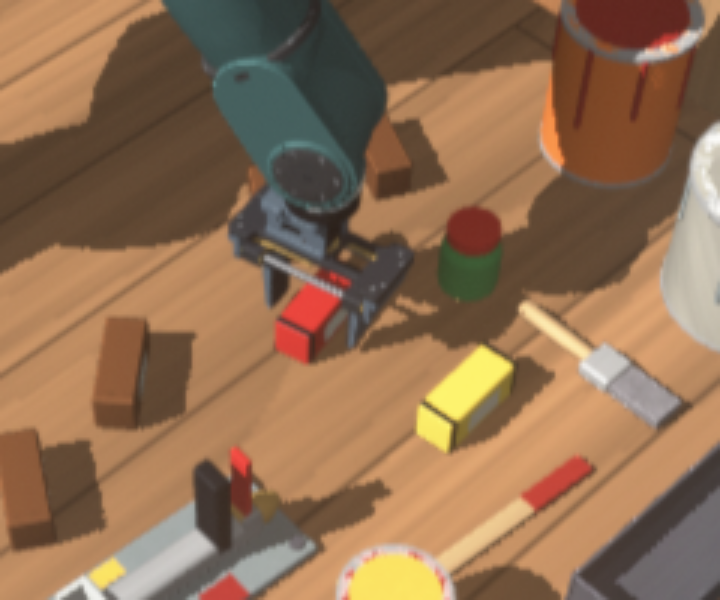

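The crop shows the fingers on either side of the red cartridge at about (320,315), with the yellow one clear at (465,395). I'll close the fingers and lift.

{"name": "step_arm", "arguments": {"motion": [[0, 0, 0, 0, 0, 0, 35], [0, 0, 0, 0, 0, 0, 35], [0, 0, 0, 0, 0, 0, 35], [0, 0, 0, 0, 0, 0, 35], [0, 0, 0, 0, 0, 0, 35], [0, 0, 0, 0, 0, 0, 35], [0, 0, -20, 0, 0, 0, 35], [0, 0, -45, 0, 0, 0, 35], [0, 0, -75, 0, 0, 0, 35], [0, 0, -110, 0, 0, 0, 35], [0, 0, -140, 0, 0, 0, 35], [0, 0, -140, 0, 0, 0, 35]]}}

```text
clock: 3.82
ee_pos: [0.4332, 0.2823, 0.2384]
eef_rot: [0.62, 0.785, 0.003, 0.001]
force: [2.6, 1.6, -0.6]
finger_gap: 0.474
```

Run:
```python
from g import *
where(); delta(gun(0,0,230),86.5)
```

```text
t 3.8167 tcp [433.2 282.3 238.4] gun [-154.1  464.5] yaw 103.43455077452492 zax [ 0.004  0.003 -1.   ] F [ 2.6  1.6 -0.6] gap 43.236836471839815 q [0.53 0.17 2.13 0.   0.84 0.3 ]
d [-489.3   12.1    7.4] rot [ 0.3 -0.2 16.9]
```

{"name": "step_arm", "arguments": {"motion": [[-20, 0, -5, 0, 0, 1, 35], [-55, 1, -8, 0, 0, 2, 35], [-95, 2, -8, 0, 0, 4, 35], [-135, 3, -8, 0, 0, 6, 35], [-175, 4, -8, 0, 0, 8, 35], [-215, 5, -8, 0, 0, 10, 35], [-255, 6, -8, 0, 0, 12, 35], [-295, 7, -8, 0, 0, 14, 35], [-335, 8, -8, 0, 0, 16, 35], [-370, 9, -8, 0, 0, 17, 35], [-405, 10, -8, 0, 0, 17, 35], [-435, 11, -8, 0, 0, 17, 35]]}}

```text
clock: 4.82
ee_pos: [0.5448, -0.1405, 0.2446]
eef_rot: [0.729, 0.684, 0.002, -0.0]
force: [0.5, 1.1, -2.0]
finger_gap: 0.477
```

{"name": "step_arm", "arguments": {"motion": [[0, 0, 0, 0, 0, 0, 35], [0, 0, 0, 0, 0, 0, 35]]}}

```text
clock: 4.98
ee_pos: [0.5445, -0.1417, 0.2436]
eef_rot: [0.73, 0.684, 0.002, -0.001]
force: [-0.2, 0.4, -2.3]
finger_gap: 0.474
```

Run:
```python
from g import *
where(); delta(gun(0,0,190),86.5)
grab('top','top2')
cv2.imwrite('pics/top2c.png',cv2.resize(cv2.imread('pics/top2.png')[180:300,300:560],(800,369)))
```

```text
t 4.9833 tcp [ 544.5 -141.7  243.6] gun [-17.2  48. ] yaw 86.25073968345382 zax [ 0.002  0.004 -1.   ] F [-0.2  0.4 -2.3] gap 43.19590056357575 q [-0.3   0.23  2.04  0.01  0.87 -0.24]
d [-48.2  17.3  53.4] rot [ 0.1 -0.2 -0.2]
```

View pics/top2c.png

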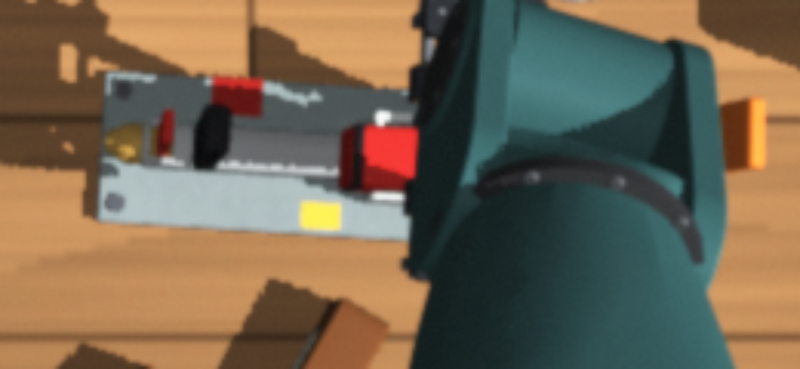

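Run:
```python
from g import *
a=np.radians(GA); ey=np.array([np.cos(a),np.sin(a)]); ex=np.array([ey[1],-ey[0]])
def tog(P): q=P[...,:2]*1000-G0; return np.stack([q@ex,q@ey,P[...,2]*1000],-1)
# clamp geometry from initial
for n in('top','scene'):
    z=np.load(f'pics/{n}0.npz');P=tog(cloud(n,z['d'])); hsv=cv2.cvtColor(z['im'],cv2.COLOR_RGB2HSV)
    m=(hsv[...,0]>8)&(hsv[...,0]<20)&(hsv[...,1]>190)&(P[...,2]>150)&(P[...,2]<300)&(abs(P[...,0])<60)&(P[...,1]<0)&(P[...,1]>-250)
    print(n,m.sum(),P[m].min(0),P[m].max(0),np.median(P[m],0))
# arm cloud
for n in('top',):
    z=np.load('pics/top2.npz');P=tog(cloud(n,z['d']))
    for lo in range(240,800,40):
        m=(P[...,2]>lo)&(P[...,2]<lo+40)&(abs(P[...,0])<80)
        if m.any(): print(lo,m.sum(),P[m][:,:2].min(0),P[m][:,:2].max(0))
im,d=grab('scene','scene2'); P=tog(cloud('scene',d))
for lo in range(180,800,40):
        m=(P[...,2]>lo)&(P[...,2]<lo+40)&(abs(P[...,0])<80)&(abs(P[...,1])<300)
        if m.any(): print(lo,m.sum(),P[m][:,:2].min(0),P[m][:,:2].max(0))
cv2.imwrite('pics/scene2c.png',cv2.resize(cv2.imread('pics/scene2.png')[150:370,130:390],(709,600)))
```

```text
top 236 [ -21.07514916 -128.93452198  236.46878064] [  22.06659763 -115.29887458  270.07648657] [-1.58013348e-01 -1.21110436e+02  2.55895679e+02]Traceback (most recent call last):
  File "<stdin>", line 8, in <module>
    return umr_minimum(a, axis, None, out, keepdims, initial, where)
ValueError: zero-size array to reduction operation minimum which has no identity
```

Run:
```python
from g import *
a=np.radians(GA); ey=np.array([np.cos(a),np.sin(a)]); ex=np.array([ey[1],-ey[0]])
def tog(P): q=P[...,:2]*1000-G0; return np.stack([q@ex,q@ey,P[...,2]*1000],-1)
z=np.load('pics/top2.npz');P=tog(cloud('top',z['d']))
for lo in range(240,800,40):
        m=(P[...,2]>lo)&(P[...,2]<lo+40)&(abs(P[...,0])<80)
        if m.any(): print(lo,m.sum(),P[m][:,:2].min(0).round(),P[m][:,:2].max(0).round())
im,d=grab('scene','scene2'); P=tog(cloud('scene',d))
print()
for lo in range(100,800,40):
        m=(P[...,2]>lo)&(P[...,2]<lo+40)&(abs(P[...,0])<80)&(abs(P[...,1])<300)
        if m.any(): print(lo,m.sum(),P[m][:,:2].min(0).round(),P[m][:,:2].max(0).round())
cv2.imwrite('pics/scene2c.png',cv2.resize(cv2.imread('pics/scene2.png')[100:370,100:390],(644,600)))
```

```text
240 477 [ -65. -135.] [70. 86.]
280 140 [43. 11.] [72. 85.]
400 171 [-69.  -6.] [ 40. 120.]
440 2970 [-80. -19.] [ 39. 122.]
480 1092 [-79. -13.] [ 13. 123.]
520 1407 [-80.  -2.] [-38. 122.]
560 8 [-79.  47.] [-71.  76.]

100 423 [-34. -99.] [ 30. 234.]
140 471 [ -45. -108.] [ 20. 230.]
180 166 [ -53. -120.] [19. 66.]
220 193 [ -80. -132.] [66. 86.]
260 1207 [ -80. -135.] [75. 88.]
300 118 [-65.  10.] [ 2. 73.]
340 285 [-31.   7.] [23. 85.]
380 301 [-44. -21.] [38. 93.]
420 890 [-80. -23.] [ 41. 107.]
460 1585 [-79. -20.] [ 34. 108.]
500 937 [-80.  -8.] [ -7. 122.]
540 313 [-80.  31.] [-58. 108.]
```

View pics/scene2c.png

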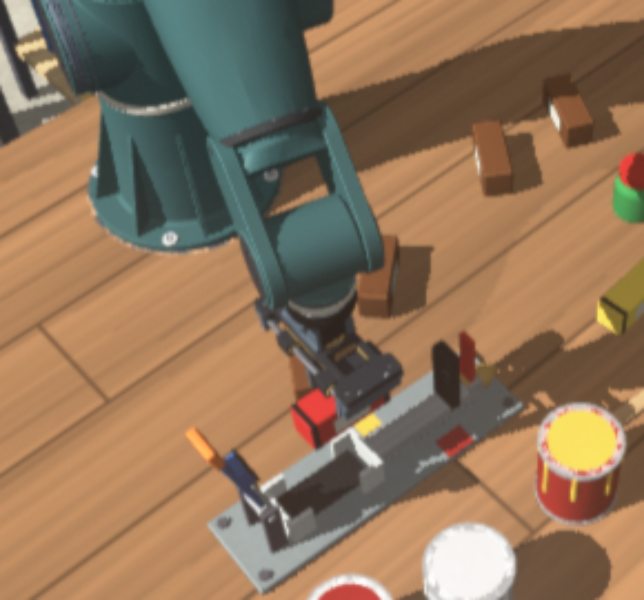

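Run:
```python
from g import *
a=np.radians(GA); ey=np.array([np.cos(a),np.sin(a)]); ex=np.array([ey[1],-ey[0]])
def tog(P): q=P[...,:2]*1000-G0; return np.stack([q@ex,q@ey,P[...,2]*1000],-1)
for n in('top','scene'):
    z=np.load(f'pics/{n}2.npz');P=tog(cloud(n,z['d']))
    m=(P[...,2]>155)&(P[...,2]<205)&(abs(P[...,0]+17)<40)&(P[...,1]>-40)&(P[...,1]<130)
    Q=P[m]; print(n,m.sum(),np.percentile(Q,[1,5,50,95,99],axis=0).round(1))
# cradle walls: z ~50-58 in first images
for n in('top','scene'):
    z=np.load(f'pics/{n}0.npz');P=tog(cloud(n,z['d']))
    m=(P[...,2]>51)&(P[...,2]<60)&(abs(P[...,0])<50)&(abs(P[...,1])<85)
    Q=P[m]; print(n,m.sum(),np.percentile(Q,[2,5,95,98],axis=0).round(1))
    for sx in(-30,30):
        k=m&(abs(P[...,0]-sx)<8); print(sx,k.sum(),np.median(P[k],0).round(1))
    for sy in(-65,65):
        k=m&(abs(P[...,1]-sy)<8)&(abs(P[...,0])<24); print(sy,k.sum(),np.median(P[k],0).round(1))
    m=(P[...,2]>25)&(P[...,2]<33)&(abs(P[...,0])<30)&(abs(P[...,1])<65)
    Q=P[m]; print('floor',m.sum(),np.percentile(Q,[0,2,50,98,100],axis=0).round(1))
```

```text
top 461 [[-38.8  61.9 157.8]
 [-37.2  63.3 163.5]
 [-16.5  84.6 168.7]
 [  3.  104.7 172.5]
 [  8.3 105.8 174. ]]
scene 330 [[-45.7  -5.5 155.6]
 [-40.9  -4.1 158.7]
 [-13.6  17.4 168.7]
 [  7.   36.4 193.8]
 [ 13.9  61.3 202.3]]
top 299 [[-32.7 -74.4  51.6]
 [-31.8 -68.8  52. ]
 [ 31.9  67.1  58.9]
 [ 32.3  67.6  59.5]]
-30 92 [-29.1 -39.2  56. ]
30 93 [ 29.1 -36.5  56.2]
-65 62 [  2.9 -64.5  55.7]
65 59 [ 1.  65.  55.2]
floor 821 [[-29.9 -64.1  25.1]
 [-22.7 -61.3  25.8]
 [ -0.3  -0.7  29.8]
 [ 23.   52.5  32.7]
 [ 27.7  54.6  33. ]]
scene 205 [[-32.6 -76.   51.3]
 [-31.4 -67.5  51.7]
 [ 34.4  66.7  59.5]
 [ 35.   68.2  59.6]]
-30 63 [-27.8  38.8  54.9]
30 81 [ 30.3 -43.5  55.4]
-65 27 [  1.  -64.9  56.1]
65 37 [-1.8 63.7 56.5]
floor 458 [[-29.3 -60.9  25. ]
 [-27.7 -52.3  25.4]
 [ -2.    2.   29.6]
 [ 23.6  60.9  32.8]
 [ 29.9  64.4  33. ]]
```

Run:
```python
from g import *
im=cv2.imread('pics/scene2.png')[200:310,200:340]
cv2.imwrite('pics/s2z.png',cv2.resize(im,(763,600),interpolation=cv2.INTER_CUBIC))
z=np.load('pics/scene2.npz');P=cloud('scene',z['d']);hsv=cv2.cvtColor(z['im'],cv2.COLOR_RGB2HSV)
a=np.radians(GA); ey=np.array([np.cos(a),np.sin(a)]); ex=np.array([ey[1],-ey[0]])
def tog(P): q=P[...,:2]*1000-G0; return np.stack([q@ex,q@ey,P[...,2]*1000],-1)
P=tog(P); red=((hsv[...,0]<8)|(hsv[...,0]>172))&(hsv[...,1]>120)&(P[...,2]>90)&(abs(P[...,1]-48)<80)
print(red.sum(),np.percentile(P[red],[1,5,50,95,99],axis=0).round(1))
```

```text
361 [[-37.3  -5.7 127.8]
 [-33.6  -4.8 134. ]
 [ -8.   13.9 166.7]
 [  7.3  48.4 174.6]
 [ 28.3  92.7 252.3]]
```

View pics/s2z.png

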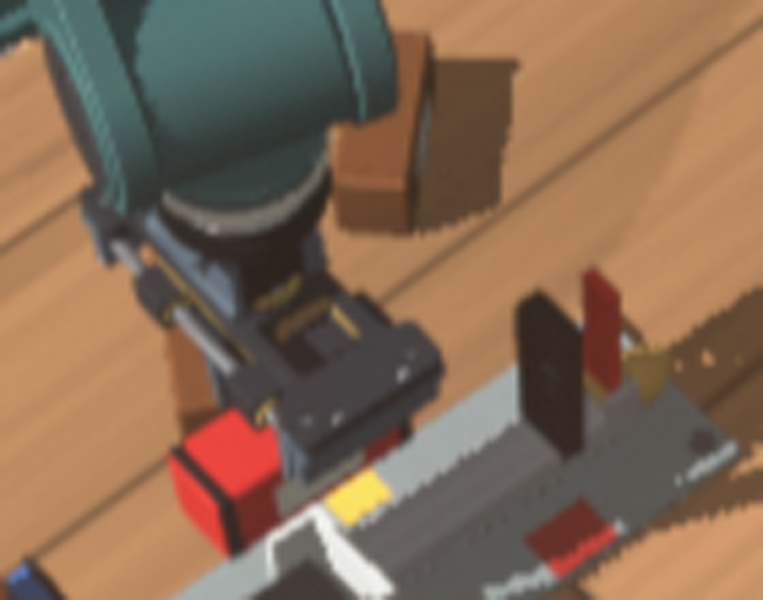

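Run:
```python
from g import *
z=np.load('pics/scene2.npz');P=cloud('scene',z['d'])
a=np.radians(GA); ey=np.array([np.cos(a),np.sin(a)]); ex=np.array([ey[1],-ey[0]])
def tog(P): q=P[...,:2]*1000-G0; return np.stack([q@ex,q@ey,P[...,2]*1000],-1)
P=tog(P)
for u in (248,253,257,262,270):
    print(u)
    for v in range(272,300,2): print(v,P[v,u].round(0),z['im'][v,u])
```

```text
248
272 [ 26.  19. 269.] [73 67 66]
274 [ 32.  15. 271.] [132 110  75]
276 [ 30.  15. 260.] [120 104  81]
278 [ 30.  14. 252.] [158  66  54]
280 [-15.  37. 168.] [233  68  62]
282 [-10.  33. 170.] [235  70  63]
284 [ -4.  29. 170.] [235  70  64]
286 [ -3.  27. 164.] [220  65  58]
288 [  3.  23. 165.] [133  49  42]
290 [  3.  22. 158.] [106  43  36]
292 [  4.  21. 150.] [107  46  38]
294 [  3.  20. 140.] [107  45  38]
296 [  8.  17. 140.] [107  46  40]
298 [  7.  16. 129.] [142 119 114]
253
272 [ 46.  21. 291.] [71 66 67]
274 [ 48.  19. 286.] [72 66 68]
276 [ 53.  15. 287.] [73 67 68]
278 [ 58.  12. 286.] [71 66 66]
280 [ 61.  10. 284.] [85 84 88]
282 [ 57.  11. 270.] [ 95 101 109]
284 [ 15.  32. 190.] [88 91 97]
286 [ 15.  32. 182.] [81 81 85]
288 [  5.  36. 155.] [111 106  97]
290 [  2.  37. 140.] [118 114 103]
292 [  6.  34. 140.] [117 110 100]
294 [  6.  33. 131.] [137 106 100]
296 [-27.  50.  62.] [215 212 206]
298 [-28.  49.  52.] [122 119 114]
257
272 [ 53.  28. 291.] [72 67 68]
274 [ 58.  24. 292.] [71 65 66]
276 [ 58.  23. 286.] [80 75 74]
278 [ 63.  19. 286.] [75 70 69]
280 
[... 579 characters left out ...]
2.] [113 106  98]
288 [  8.  61. 133.] [141 108  85]
290 [-52.  95.  16.] [249 222  97]
292 [-49.  92.  12.] [250 226  99]
294 [-44.  88.  12.] [241 216 119]
296 [-40.  85.  10.] [172 170 159]
298 [-11.  67.  53.] [205 205 199]
270
272 [ 71.  52. 289.] [64 59 58]
274 [ 72.  51. 282.] [54 47 45]
276 [ 67.  53. 267.] [62 58 58]
278 [ 62.  56. 249.] [64 57 58]
280 [  5.  90. 140.] [94 48 44]
282 [  2.  91. 126.] [107  52  46]
284 [-60. 128.   6.] [143 139 135]
286 [-49. 120.  16.] [167 173 170]
288 [-48. 119.   8.] [208 192 150]
290 [-40. 113.  12.] [248 222 105]
292 [-37. 111.   8.] [172 164 144]
294 [-15.  97.  38.] [112 109 106]
296 [-5. 90. 47.] [100  96  92]
298 [ 2. 85. 51.] [103 100  96]
```

Run:
```python
from g import *
where(); delta(gun(0,-2,200),86.5)
```

```text
t 5.0833 tcp [ 544.2 -139.9  243.8] gun [-17.6  49.8] yaw 86.37221748782076 zax [ 0.002  0.004 -1.   ] F [-0.4  0.2 -1.6] gap 43.24328698862259 q [-0.29  0.23  2.04  0.01  0.87 -0.23]
d [-51.9  17.6  43.7] rot [ 0.1 -0.2 -0.1]
```

{"name": "step_arm", "arguments": {"motion": [[-4, 2, 0, 0, 0, 0, 35], [-10, 4, 0, 0, 0, 0, 35], [-16, 6, 0, 0, 0, 0, 35], [-22, 8, 0, 0, 0, 0, 35], [-28, 10, 0, 0, 0, 0, 35], [-34, 12, 0, 0, 0, 0, 35], [-40, 14, 0, 0, 0, 0, 35], [-45, 16, 5, 0, 0, 0, 35], [-49, 17.5, 12, 0, 0, 0, 35], [-50.5, 17.5, 22, 0, 0, 0, 35], [-50.5, 17.5, 32, 0, 0, 0, 35], [-50.5, 17.5, 40, 0, 0, 0, 35]]}}

```text
clock: 6.08
ee_pos: [0.5579, -0.191, 0.2019]
eef_rot: [0.729, 0.684, 0.002, -0.001]
force: [-0.5, 0.4, -2.4]
finger_gap: 0.476
```

{"name": "step_arm", "arguments": {"motion": [[0, 0, 0, 0, 0, 0, 35], [0, 0, 0, 0, 0, 0, 35], [0, 0, 0, 0, 0, 0, 35]]}}

```text
clock: 6.33
ee_pos: [0.5579, -0.1909, 0.2018]
eef_rot: [0.729, 0.684, 0.002, -0.002]
force: [-0.4, -0.2, -2.3]
finger_gap: 0.479
```

```bash
cat >> g.py <<'E'
def tog(P):
    a=np.radians(GA); ey=np.array([np.cos(a),np.sin(a)]); ex=np.array([ey[1],-ey[0]])
    q=P[...,:2]*1000-G0; return np.stack([q@ex,q@ey,P[...,2]*1000],-1)
def red(n,fn,zl,zh):
    im,d=grab(n,fn); P=tog(cloud(n,d)); hsv=cv2.cvtColor(im,cv2.COLOR_RGB2HSV)
    m=(P[...,2]>zl)&(P[...,2]<zh)&(abs(P[...,0])<40)&(abs(P[...,1])<75)
    rd=m&((hsv[...,0]<8)|(hsv[...,0]>172))&(hsv[...,1]>120)
    print(n,'all',m.sum(),'red',rd.sum()); print(np.percentile(P[rd],[1,5,50,95,99],axis=0).round(1)) if rd.any() else 0
    return P,m,rd
E
python3 - <<'E'
from g import *
where(); delta(gun(0,0,200),86.5)
red('scene','scene3',65,150);red('top','top3',65,150)
cv2.imwrite('pics/s3c.png',cv2.resize(cv2.imread('pics/scene3.png')[200:370,170:340],(600,600)))
E
```

```text
t 6.3333 tcp [ 557.9 -190.9  201.8] gun [-0.7 -0.2] yaw 86.37840575955407 zax [ 0.     0.005 -1.   ] F [-0.4 -0.2 -2.3] gap 43.65829390615699 q [-0.37  0.33  2.    0.01  0.81 -0.31]
d [0.2 0.7 1.8] rot [ 0.  -0.3 -0.1]
scene all 467 red 319
[[-21.1 -54.9  84.2]
 [-17.6 -54.   89.1]
 [  9.6 -35.2 124.3]
 [ 23.7 -13.6 131.2]
 [ 24.6  38.5 132.8]]
top all 537 red 462
[[-22.   10.1  89.6]
 [-20.9  12.8  99.1]
 [ -0.6  35.8 126.5]
 [ 18.4  57.5 130.8]
 [ 21.1  57.9 132.6]]
```

View pics/s3c.png

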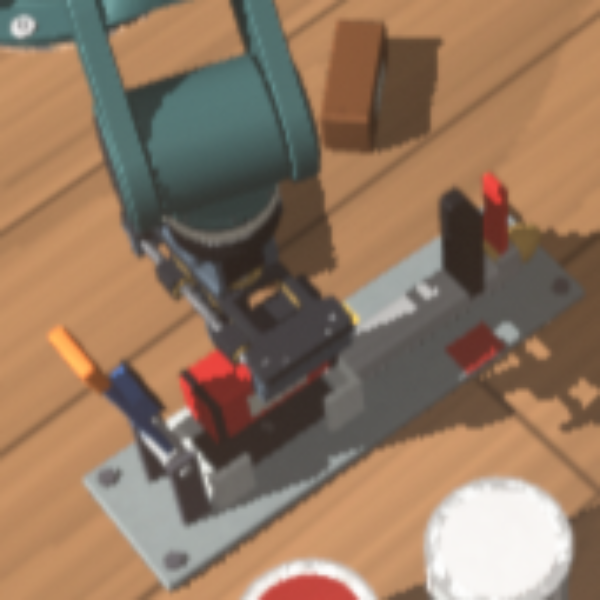

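{"name": "step_arm", "arguments": {"motion": [[-1.5, 0, 3, 0, 0, 0, 35], [-1.5, 0, 8, 0, 0, 0, 35], [-1.5, 0, 13, 0, 0, 0, 35], [-1.5, 0, 18, 0, 0, 0, 35], [-1.5, 0, 23, 0, 0, 0, 35], [-1.5, 0, 28, 0, 0, 0, 35], [-1.5, 0, 33, 0, 0, 0, 35], [-1.5, 0, 37, 0, 0, 0, 35], [-1.5, 0, 41, 0, 0, 0, 35], [-1.5, 0, 44, 0, 0, 0, 35], [-1.5, 0, 47, 0, 0, 0, 35], [-1.5, 0, 47, 0, 0, 0, 35]]}}

```text
clock: 7.43
ee_pos: [0.558, -0.1922, 0.1547]
eef_rot: [0.729, 0.684, 0.002, -0.001]
force: [-0.7, -0.2, -1.5]
finger_gap: 0.477
```

Run:
```python
from g import *
where()
red('scene','scene4',58,150);red('top','top4',58,150)
cv2.imwrite('pics/s4c.png',cv2.resize(cv2.imread('pics/scene4.png')[200:370,170:340],(600,600)))
```

```text
t 7.4333 tcp [ 558.  -192.2  154.7] gun [-0.6 -1.6] yaw 86.37569251389047 zax [ 0.001  0.004 -1.   ] F [-0.7 -0.2 -1.5] gap 43.47683422000584 q [-0.37  0.41  2.    0.01  0.73 -0.31]
scene all 355 red 223
[[-20.6 -55.9  58.5]
 [-17.8 -55.1  62.5]
 [  6.4 -35.2  78.6]
 [ 22.1 -19.   84.5]
 [ 24.3 -15.7  87.7]]
top all 461 red 385
[[-22.    9.3  60.8]
 [-20.6  11.6  67.2]
 [ -0.4  33.2  80.1]
 [ 19.   55.9  83.7]
 [ 21.1  56.6  84.4]]
```

View pics/s4c.png

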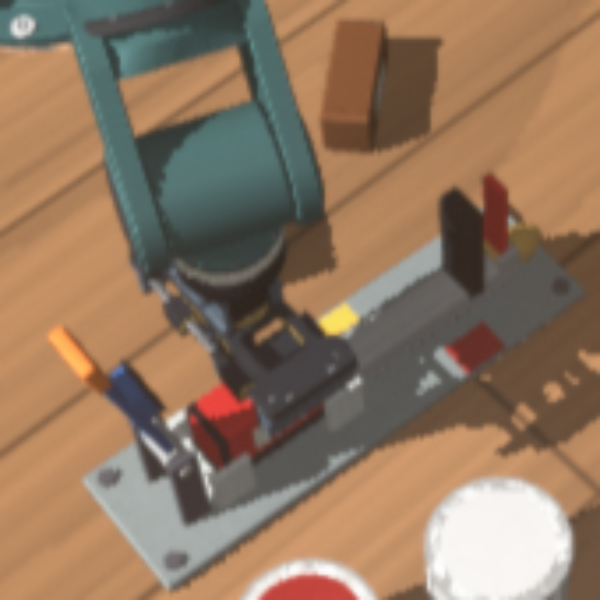

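The crop shows the cartridge between the cheeks at about (255,425), centred, with its top at about 80 mm. I'll lower it 2 mm, release it and lift away.

{"name": "step_arm", "arguments": {"motion": [[0, 0, 2, 0, 0, 0, 35], [0, 0, 2, 0, 0, 0, 60], [0, 0, 2, 0, 0, 0, 91], [0, 0, 2, 0, 0, 0, 91], [0, 0, 2, 0, 0, 0, 91], [0, 0, 2, 0, 0, 0, 91], [0, 0, -10, 0, 0, 0, 91], [0, 0, -40, 0, 0, 0, 91], [0, 0, -75, 0, 0, 0, 91], [0, 0, -110, 0, 0, 0, 91], [40, 0, -140, 0, 0, 0, 91], [80, 0, -150, 0, 0, 0, 91]]}}

```text
clock: 8.53
ee_pos: [0.5635, -0.121, 0.3081]
eef_rot: [0.73, 0.683, 0.003, 0.001]
force: [0.8, 0.2, 0.6]
finger_gap: 0.999
```

{"name": "step_arm", "arguments": {"motion": [[40, 0, 0, 0, 0, 0, 91], [80, 0, 0, 0, 0, 0, 91], [80, 0, 0, 0, 0, 0, 91]]}}

```text
clock: 8.78
ee_pos: [0.5689, -0.0363, 0.3101]
eef_rot: [0.729, 0.684, 0.004, 0.001]
force: [0.8, -1.1, 0.6]
finger_gap: 1.0
```

Run:
```python
from g import *
where()
red('scene','scene5',50,100);red('top','top5',50,100)
cv2.imwrite('pics/s5c.png',np.hstack([cv2.resize(cv2.imread('pics/scene5.png')[200:370,170:340],(400,400)),cv2.resize(cv2.imread('pics/top5.png')[150:300,400:550],(400,400))]))
```

```text
t 8.7833 tcp [568.9 -36.3 310.1] gun [  0.8 154.7] yaw 86.38409886308254 zax [ 0.008  0.004 -1.   ] F [ 0.8 -1.1  0.6] gap 91.22981309801273 q [-0.11  0.15  1.99  0.01  0.99 -0.05]
scene all 1006 red 644
[[-18.2 -55.6  52.3]
 [-15.3 -54.   60.5]
 [  7.3  -3.1  78. ]
 [ 24.5  44.8  83.1]
 [ 26.2  48.8  85.2]]
top all 50 red 0
```

View pics/s5c.png

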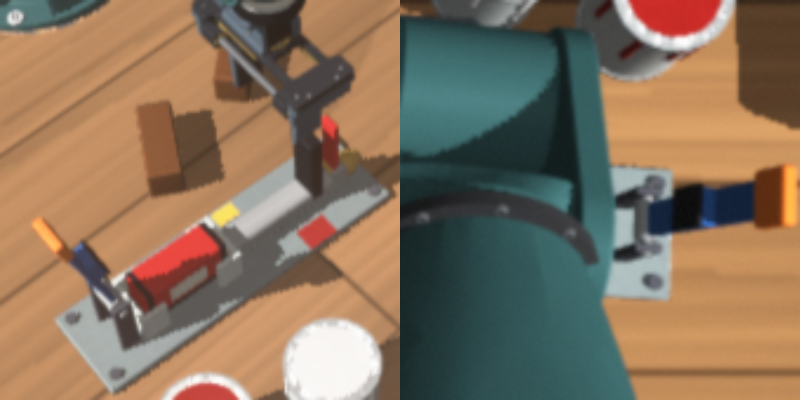

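The left panel shows the red cartridge lying flat in the cradle at about (178,268), released, with its top at 78 mm and the clamp still open. Next I go up and round behind the clamp with the fingers closed.

{"name": "step_arm", "arguments": {"motion": [[0, 0, -40, 0, 0, 0, 60], [0, 0, -80, 0, 0, 0, 30], [-25, 0, -95, 0, 0, 0, 0], [-60, 0, -95, 0, 0, 0, 0], [-100, 0, -95, 0, 0, 0, 0], [-140, 0, -95, 0, 0, 0, 0], [-180, 0, -95, 0, 0, 0, 0], [-220, 0, -95, 0, 0, 0, 0], [-260, 0, -95, 0, 0, 0, 0], [-300, 0, -95, 0, 0, 0, 0], [-335, 0, -95, 0, 0, 0, 0], [-350, 0, -95, 0, 0, 0, 0]]}}

```text
clock: 9.88
ee_pos: [0.5442, -0.3944, 0.4033]
eef_rot: [0.73, 0.683, 0.003, 0.002]
force: [0.5, 0.6, -0.4]
finger_gap: 0.155
```

Run:
```python
from g import *
where(); delta(gun(0,-190,315),86.5)
```

```text
t 9.8833 tcp [ 544.2 -394.4  403.3] gun [  -2.  -204.2] yaw 86.15154658103857 zax [ 0.007  0.002 -1.   ] F [ 0.5  0.6 -0.4] gap 14.137523721636732 q [-0.66  0.23  1.72  0.01  1.19 -0.6 ]
d [14.   1.4 88.4] rot [ 0.4 -0.1 -0.3]
```

{"name": "step_arm", "arguments": {"motion": [[5, -1, 30, 0, 0, 0, 0], [10, -2, 60, 0, 0, 0, 0], [14, -2, 88, 0, 0, 0, 0], [14, -2, 88, 0, 0, 0, 0], [14, -2, 88, 0, 0, 0, 0]]}}

```text
clock: 10.3
ee_pos: [0.543, -0.3803, 0.3149]
eef_rot: [0.731, 0.683, 0.003, 0.0]
force: [0.0, -0.2, 1.5]
finger_gap: 0.007
```

Run:
```python
from g import *
where()
s=sensors.state(); 
for th in (103,90,80,70,60,50,40,30,20,10,5,0):
    t=np.radians(th); y=-85+168*np.cos(t)-6*np.sin(t); z=90+168*np.sin(t)+6*np.cos(t)
    print(th,'TCP gun y',round(y-16,1),'z',round(z+78,1))
grab('scene','scene6');cv2.imwrite('pics/s6c.png',cv2.resize(cv2.imread('pics/scene6.png')[170:370,120:320],(600,600)))
```

```text
t 10.3 tcp [ 543.  -380.3  314.9] gun [  -4.1 -190.2] yaw 86.12252098053398 zax [ 0.005  0.003 -1.   ] F [ 0.  -0.2  1.5] gap 0.6219787928110971 q [-0.65  0.3   1.8   0.01  1.04 -0.58]
103 TCP gun y -144.6 z 330.3
90 TCP gun y -107.0 z 336.0
80 TCP gun y -77.7 z 334.5
70 TCP gun y -49.2 z 327.9
60 TCP gun y -22.2 z 316.5
50 TCP gun y 2.4 z 300.6
40 TCP gun y 23.8 z 280.6
30 TCP gun y 41.5 z 257.2
20 TCP gun y 54.8 z 231.1
10 TCP gun y 63.4 z 203.1
5 TCP gun y 65.8 z 188.6
0 TCP gun y 67.0 z 174.0
```

View pics/s6c.png

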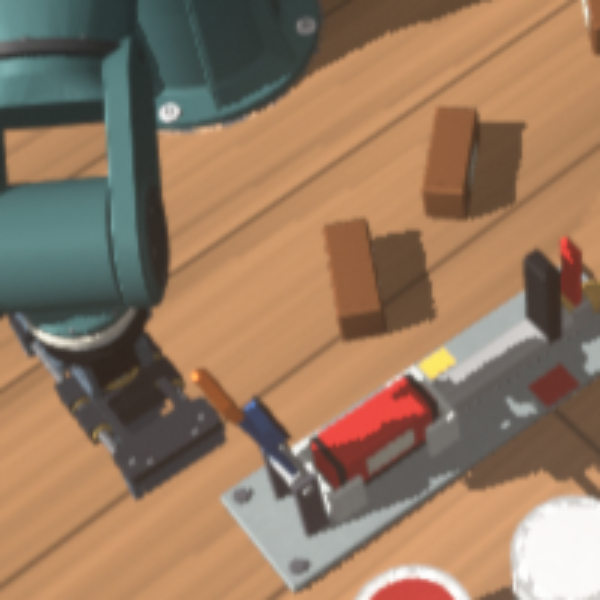

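{"name": "step_arm", "arguments": {"motion": [[14, 3, -2, 0, 0, 0, 0], [26, 4, -4, 0, 0, 0, 0], [36, 4, -6, 0, 0, 0, 0], [46, 4, -9, 0, 0, 0, 0], [56, 4, -12, 0, 0, 0, 0], [66, 4, -14, 0, 0, 0, 0], [76, 4, -16, 0, 0, 0, 0], [87, 4, -17, 0, 0, 0, 0], [98, 4, -18, 0, 0, 0, 0], [109, 4, -18, 0, 0, 0, 0], [120, 4, -17, 0, 0, 0, 0], [130, 4, -15, 0, 0, 0, 0]]}}

```text
clock: 11.35
ee_pos: [0.5565, -0.2503, 0.3319]
eef_rot: [0.731, 0.683, 0.003, 0.002]
force: [-0.6, -3.7, -1.0]
finger_gap: 0.003
```

Run:
```python
from g import *
where()
im,d=grab('scene','scene7');cv2.imwrite('pics/s7c.png',cv2.resize(cv2.imread('pics/scene7.png')[170:370,120:320],(600,600)))
```

```text
t 11.35 tcp [ 556.5 -250.3  331.9] gun [  1.4 -59.6] yaw 86.13573642598847 zax [ 0.007  0.002 -1.   ] F [-0.6 -3.7 -1. ] gap 0.2575004083227804 q [-0.46  0.19  1.9   0.01  1.04 -0.4 ]
```

View pics/s7c.png

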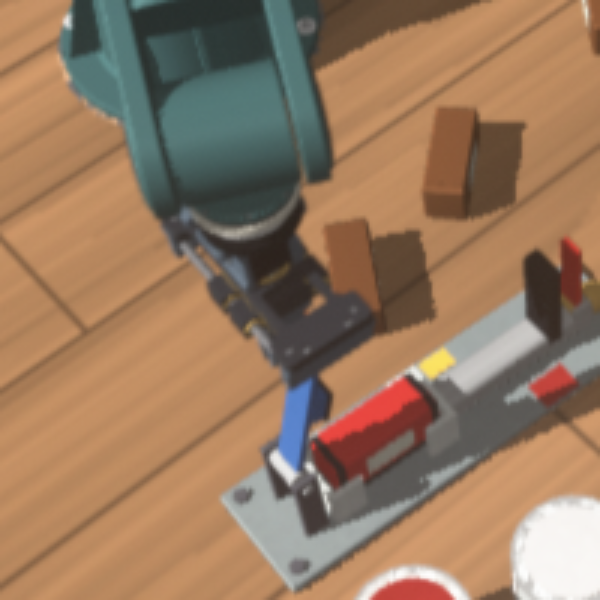

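{"name": "step_arm", "arguments": {"motion": [[11, -1, 4, 0, 0, 0, 0], [20, -1, 8, 0, 0, 0, 0], [29, -1, 11.5, 0, 0, 0, 0], [38, -1, 15.5, 0, 0, 0, 0], [46, -1, 20, 0, 0, 0, 0], [54, -1, 25.5, 0, 0, 0, 0], [62, -1, 31.5, 0, 0, 0, 0], [69.5, -1, 37.5, 0, 0, 0, 0], [77, -1, 44.5, 0, 0, 0, 0], [84, -1, 51.5, 0, 0, 0, 0], [90, -1, 59, 0, 0, 0, 0], [96, -1, 66.5, 0, 0, 0, 0]]}}

```text
clock: 12.4
ee_pos: [0.5622, -0.1523, 0.2643]
eef_rot: [0.73, 0.683, 0.003, 0.001]
force: [-0.5, -3.1, 1.9]
finger_gap: 0.001
```

Run:
```python
from g import *
where()
im,d=grab('scene','scene8');cv2.imwrite('pics/s8c.png',cv2.resize(cv2.imread('pics/scene8.png')[170:370,120:320],(600,600)))
```

```text
t 12.4 tcp [ 562.2 -152.3  264.3] gun [ 1.2 38.6] yaw 86.16433913004539 zax [ 0.006  0.003 -1.   ] F [-0.5 -3.1  1.9] gap 0.08000055974266897 q [-0.31  0.23  1.99  0.01  0.91 -0.24]
```

View pics/s8c.png

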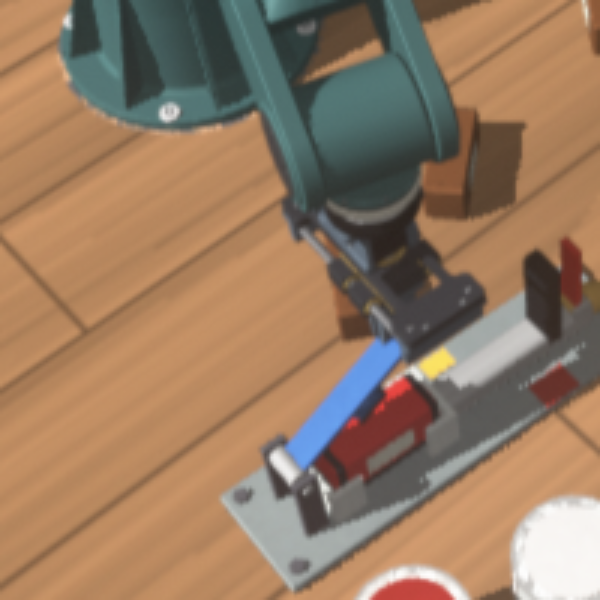

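{"name": "step_arm", "arguments": {"motion": [[3, -1, 7, 0, 0, 0, 0], [7.5, -1, 15, 0, 0, 0, 0], [11.5, -1, 23, 0, 0, 0, 0], [16, -1, 33, 0, 0, 0, 0], [19.5, -1, 42, 0, 0, 0, 0], [22.5, -1, 51, 0, 0, 0, 0], [25, -1, 60, 0, 0, 0, 0], [26.5, -1, 67, 0, 0, 0, 0], [27.5, -1, 74, 0, 0, 0, 0], [28.5, -1, 80, 0, 0, 0, 0], [28.5, -1, 85, 0, 0, 0, 0], [28.5, -1, 87, 0, 0, 0, 0]]}}

```text
clock: 13.45
ee_pos: [0.563, -0.1225, 0.1752]
eef_rot: [0.73, 0.683, 0.003, 0.0]
force: [-1.3, 2.0, 3.8]
finger_gap: 0.003
```

Run:
```python
from g import *
where()
```

```text
t 13.45 tcp [ 563.  -122.5  175.2] gun [ 0.1 68.4] yaw 86.15318790933856 zax [ 0.004  0.004 -1.   ] F [-1.3  2.   3.8] gap 0.24121156654654888 q [-0.26  0.36  2.03  0.01  0.75 -0.19]
```

Not yet at the hard stop (3.8 N). I'll press down in 1 mm steps.

{"name": "step_arm", "arguments": {"motion": [[2, 0, 1, 0, 0, 0, 0], [2, 0, 2, 0, 0, 0, 0], [2, 0, 3, 0, 0, 0, 0], [2, 0, 3, 0, 0, 0, 0]]}}

```text
clock: 13.78
ee_pos: [0.5635, -0.1208, 0.174]
eef_rot: [0.73, 0.683, 0.003, 0.0]
force: [-12.3, -1.8, 28.5]
finger_gap: 0.002
```

Run:
```python
from g import *
where()
im,d=grab('scene','scene9'); P=tog(cloud('scene',d))
# arm blue top heights
hsv=cv2.cvtColor(im,cv2.COLOR_RGB2HSV)
m=(hsv[...,0]>100)&(hsv[...,0]<125)&(hsv[...,1]>120)&(abs(P[...,0])<30)&(P[...,1]>-85)&(P[...,1]<100)&(P[...,2]>60)&(P[...,2]<200)
Q=P[m]; print(m.sum()); k=abs(Q[:,0])<12; print(np.polyfit(Q[k,1],Q[k,2],1),Q[:,1].min(),Q[:,1].max())
```

```text
t 13.7833 tcp [ 563.5 -120.8  174. ] gun [ 0.5 70. ] yaw 86.1721344720438 zax [ 0.004  0.003 -1.   ] F [-12.3  -1.8  28.5] gap 0.13753997919072264 q [-0.25  0.36  2.03  0.01  0.75 -0.19]
425
[-3.60553575e-03  9.45545166e+01] -73.29130890767672 62.74351857100956
```

Hard stop reached: the force jumps to 28 N and the arm's slope is about 0. I'll back off upward.

{"name": "step_arm", "arguments": {"motion": [[0, 0, -2, 0, 0, 0, 0], [0, 0, -10, 0, 0, 0, 0], [0, 0, -40, 0, 0, 0, 30], [0, 0, -70, 0, 0, 0, 60], [10, 0, -100, 0, 0, 0, 91], [40, 0, -120, 0, 0, 0, 91], [80, 0, -120, 0, 0, 0, 91], [115, 0, -120, 0, 0, 0, 91], [130, 0, -120, 0, 0, 0, 91], [130, 0, -120, 0, 0, 0, 91]]}}

```text
clock: 14.67
ee_pos: [0.5715, 0.0112, 0.2951]
eef_rot: [0.729, 0.684, 0.003, 0.0]
force: [-0.3, -0.0, -0.1]
finger_gap: 0.554
```

Run:
```python
from g import *
where(); delta(gun(0,199,230),-3.5); delta(gun(0,199,230),176.5)
im,d=grab('scene','scene10'); P=tog(cloud('scene',d))
hsv=cv2.cvtColor(im,cv2.COLOR_RGB2HSV)
m=(hsv[...,0]>100)&(hsv[...,0]<125)&(hsv[...,1]>120)&(abs(P[...,0])<12)&(P[...,1]>-75)&(P[...,1]<62)&(P[...,2]>60)&(P[...,2]<200)
Q=P[m]; print(m.sum(),np.polyfit(Q[:,1],Q[:,2],1))
# trigger & grip from first images
for n in('scene','top'):
    z=np.load(f'pics/{n}0.npz'); im=z['im'];P=tog(cloud(n,z['d']));hsv=cv2.cvtColor(im,cv2.COLOR_RGB2HSV)
    r=((hsv[...,0]<8)|(hsv[...,0]>172))&(hsv[...,1]>120)&(P[...,2]>95)&(P[...,2]<145)&(abs(P[...,0])<40)&(abs(P[...,1]-225)<40)
    b=(im.max(-1)<80)&(P[...,2]>95)&(P[...,2]<150)&(abs(P[...,0])<40)&(abs(P[...,1]-195)<30)
    print(n,'trig',np.percentile(P[r],[2,50,98],axis=0).round(1),'grip',np.percentile(P[b],[2,50,98],axis=0).round(1))
cv2.imwrite('pics/s10c.png',cv2.resize(cv2.imread('pics/scene10.png')[170:370,170:370],(600,600)))
```

```text
t 14.6667 tcp [571.5  11.2 295.1] gun [  0.5 202.3] yaw 86.31954566406337 zax [ 0.005  0.004 -1.   ] F [-0.3 -0.  -0.1] gap 50.551197919005965 q [-0.02  0.17  2.    0.    0.97  0.04]
d [-3.6 -0.8 65. ] rot [ 0.  -0.4 89.8]
d [-3.6 -0.8 65. ] rot [  0.4   0.  -90.2]
387 [2.56547956e-03 9.47616055e+01]
scene trig [[ -9.8 223.   96.2]
 [  3.5 226.2 122.6]
 [ 14.  232.6 140.7]] grip [[-14.1 183.9  97.6]
 [  8.4 189.3 130.8]
 [ 19.9 202.6 145.1]]
top trig [[-12.  187.4 102. ]
 [ -0.4 229.  136.2]
 [ 17.5 232.7 140.1]] grip [[-17.9 187.3  98.2]
 [ -2.5 197.2 138.9]
 [ 16.3 204.5 144.3]]
```

View pics/s10c.png

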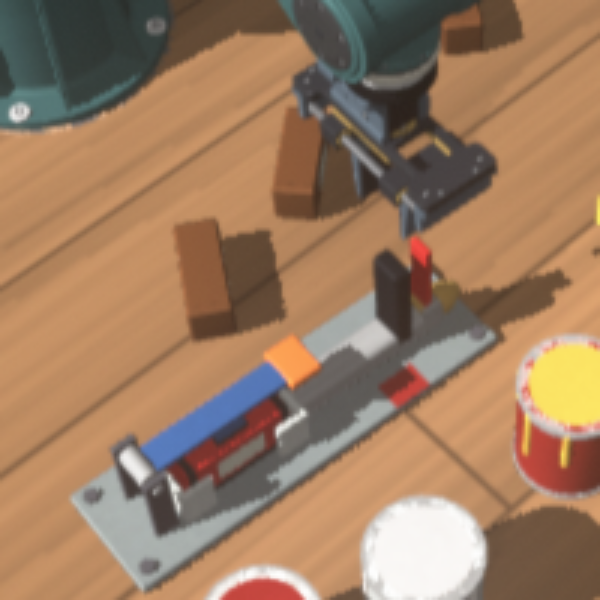

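The crop shows the clamp lying level over the cartridge at about (215,410), slope 0.003 rad, and it stayed shut. I'll turn the jaws along the gun's y above the grip and trigger.

{"name": "step_arm", "arguments": {"motion": [[0, 0, -10, 0, 0, -7, 91], [0, 0, -10, 0, 0, -14, 91], [0, 0, -10, 0, 0, -21, 91], [0, 0, -10, 0, 0, -28, 91], [0, 0, -10, 0, 0, -35, 91], [0, 0, -10, 0, 0, -42, 91], [0, 0, -10, 0, 0, -49, 91], [0, 0, -10, 0, 0, -56, 91], [0, 0, -10, 0, 0, -63, 91], [-1, 0, -10, 0, 0, -70, 91], [-2, 0, -10, 0, 0, -77, 91], [-3, 0, -10, 0, 0, -84, 91]]}}

```text
clock: 15.72
ee_pos: [0.5712, 0.0057, 0.3049]
eef_rot: [0.082, 0.997, 0.002, 0.002]
force: [-0.0, 0.1, -0.6]
finger_gap: 0.999
```

{"name": "step_arm", "arguments": {"motion": [[0, 0, 10, 0, 0, -6, 91], [0, 0, 20, 0, 0, -6, 91], [0, 0, 20, 0, 0, -6, 91], [0, 0, 20, 0, 0, -6, 91]]}}

```text
clock: 16.05
ee_pos: [0.5709, 0.0053, 0.2843]
eef_rot: [0.032, 0.999, 0.002, 0.002]
force: [0.8, 1.3, -0.7]
finger_gap: 0.997
```

Run:
```python
from g import *
where(); delta(gun(0,199.5,170),176.5)
```

```text
t 16.05 tcp [570.9   5.3 284.3] gun [  0.2 196.4] yaw 176.34129811595577 zax [ 0.003  0.003 -1.   ] F [ 0.8  1.3 -0.7] gap 90.8822307248973 q [-0.03  0.19  2.    0.    0.95 -1.54]
d [  0.6   2.7 114.4] rot [ 0.2  0.2 -0.2]
```

{"name": "step_arm", "arguments": {"motion": [[0, 3, 10, 0, 0, 0, 91], [0, 3, 25, 0, 0, 0, 91], [0, 3, 40, 0, 0, 0, 91], [0, 3, 55, 0, 0, 0, 91], [0, 3, 70, 0, 0, 0, 91], [0, 3, 85, 0, 0, 0, 91], [0, 3, 100, 0, 0, 0, 91], [0, 3, 110, 0, 0, 0, 91], [0, 3, 114, 0, 0, 0, 91], [0, 3, 114, 0, 0, 0, 70], [0, 3, 114, 0, 0, 0, 70], [0, 3, 114, 0, 0, 0, 70]]}}

```text
clock: 17.05
ee_pos: [0.572, 0.0087, 0.1711]
eef_rot: [0.032, 0.999, 0.002, 0.002]
force: [1.0, 0.5, 0.1]
finger_gap: 0.812
```

Run:
```python
from g import *
where(); delta(gun(0,199.5,170),176.5)
grab('scene','scene11')
cv2.imwrite('pics/s11c.png',cv2.resize(cv2.imread('pics/scene11.png')[200:320,240:360],(600,600)))
```

```text
t 17.05 tcp [572.    8.7 171.1] gun [  1.1 199.8] yaw 176.3244506812868 zax [ 0.005  0.003 -1.   ] F [1.  0.5 0.1] gap 74.09292391147751 q [-0.03  0.36  2.04  0.    0.74 -1.54]
d [ 1.1 -0.4  1.1] rot [ 0.2  0.2 -0.2]
```

View pics/s11c.png

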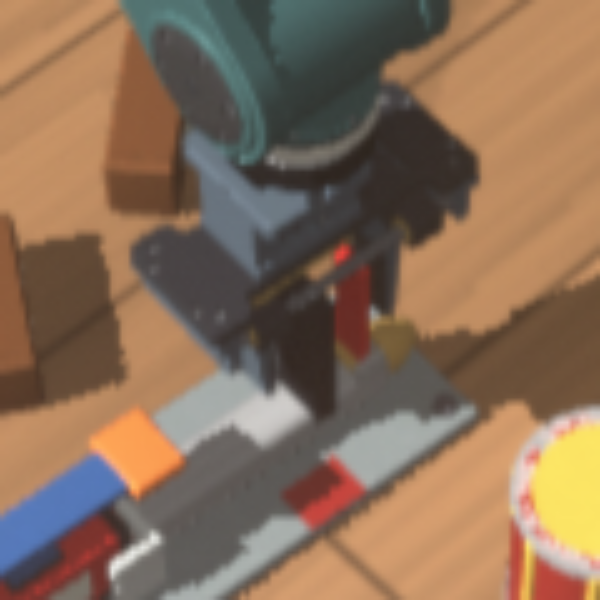

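{"name": "step_arm", "arguments": {"motion": [[0, 0, 0, 0, 0, 0, 62], [0, 0, 0, 0, 0, 0, 58], [0, 0, 0, 0, 0, 0, 55], [0, 0, 0, 0, 0, 0, 55], [0, 0, 0, 0, 0, 0, 55]]}}

```text
clock: 17.52
ee_pos: [0.5723, 0.0091, 0.1717]
eef_rot: [0.032, 0.999, 0.002, 0.003]
force: [-1.7, 6.3, 4.0]
finger_gap: 0.605
```

{"name": "step_arm", "arguments": {"motion": [[0, 0, 0, 0, 0, 0, 52], [0, 0, 0, 0, 0, 0, 50], [0, 0, 0, 0, 0, 0, 50], [0, 0, 0, 0, 0, 0, 50]]}}

```text
clock: 17.85
ee_pos: [0.5723, 0.0096, 0.1719]
eef_rot: [0.032, 0.999, 0.002, 0.003]
force: [-0.7, 7.8, -1.6]
finger_gap: 0.543
```

Run:
```python
from g import *
where(); where()
```

```text
t 17.85 tcp [572.3   9.6 171.9] gun [  1.3 200.8] yaw 176.28658457566283 zax [ 0.006  0.005 -1.   ] F [-0.7  7.8 -1.6] gap 49.546737255415614 q [-0.03  0.36  2.04  0.01  0.74 -1.54]
t 17.85 tcp [572.3   9.6 171.9] gun [  1.3 200.8] yaw 176.28658457566283 zax [ 0.006  0.005 -1.   ] F [-0.7  7.8 -1.6] gap 49.546737255415614 q [-0.03  0.36  2.04  0.01  0.74 -1.54]
```

{"name": "step_arm", "arguments": {"motion": [[0, 0, 0, 0, 0, 0, 48], [0, 0, 0, 0, 0, 0, 48], [0, 0, 0, 0, 0, 0, 48], [0, 0, 0, 0, 0, 0, 48]]}}

```text
clock: 18.18
ee_pos: [0.5722, 0.0104, 0.172]
eef_rot: [0.033, 0.999, 0.003, 0.003]
force: [0.4, 11.2, -4.3]
finger_gap: 0.529
```

Run:
```python
from g import *
where()
im,d=grab('scene','scene12');P=tog(cloud('scene',d));im,d2=grab('top','top12')
where()
hsv=cv2.cvtColor(im,cv2.COLOR_RGB2HSV)
cv2.imwrite('pics/s12c.png',np.hstack([cv2.resize(cv2.imread('pics/scene12.png')[230:300,270:340],(400,400)),cv2.resize(cv2.imread('pics/top12.png')[180:270,310:400],(400,400))]))
```

```text
t 18.1833 tcp [572.2  10.4 172. ] gun [  1.2 201.5] yaw 176.2611260267096 zax [ 0.006  0.006 -1.   ] F [ 0.4 11.2 -4.3] gap 48.21606294682897 q [-0.02  0.36  2.04  0.01  0.74 -1.54]
t 18.2833 tcp [572.2  10.4 171.9] gun [  1.2 201.6] yaw 176.25915529763694 zax [ 0.006  0.006 -1.   ] F [ 1.4 11.1 -3.7] gap 48.163335539233934 q [-0.02  0.36  2.04  0.01  0.74 -1.54]
```

View pics/s12c.png

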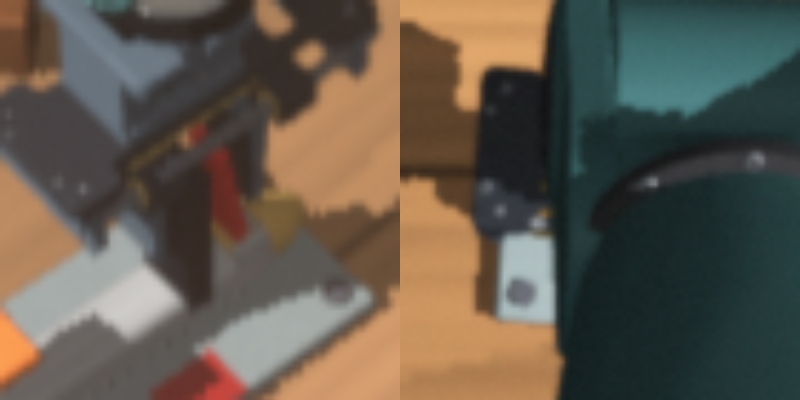

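Force rose from 7.8 to 11.2 N while the trigger face stayed put at gun y ≈ 225.6. That matches the first stop when the contact is at the fingertips. I hold here for about a second.

{"name": "step_arm", "arguments": {"motion": [[0, -0.5, 0, 0, 0, 0, 48], [0, -0.5, 0, 0, 0, 0, 48], [0, -0.5, 0, 0, 0, 0, 48], [0, -0.5, 0, 0, 0, 0, 48], [0, -0.5, 0, 0, 0, 0, 48], [0, -0.5, 0, 0, 0, 0, 48]]}}

```text
clock: 18.78
ee_pos: [0.5722, 0.0105, 0.172]
eef_rot: [0.033, 0.999, 0.004, 0.003]
force: [1.2, 9.4, -3.5]
finger_gap: 0.526
```

Run:
```python
from g import *
where()
```

```text
t 18.7833 tcp [572.2  10.5 172. ] gun [  1.2 201.6] yaw 176.23909835949095 zax [ 0.006  0.007 -1.   ] F [ 1.2  9.4 -3.5] gap 47.94243062604182 q [-0.02  0.36  2.04  0.01  0.74 -1.54]
```

{"name": "step_arm", "arguments": {"motion": [[0, -0.8, 0, 0, 0, 0, 47.5], [0, -0.8, 0, 0, 0, 0, 47.5], [0, -0.8, 0, 0, 0, 0, 47.5], [0, -0.8, 0, 0, 0, 0, 47.5], [0, -0.8, 0, 0, 0, 0, 47.5], [0, -0.8, 0, 0, 0, 0, 47.5], [0, -0.8, 0, 0, 0, 0, 47.5], [0, -0.8, 0, 0, 0, 0, 47.5]]}}

```text
clock: 19.45
ee_pos: [0.5721, 0.0105, 0.172]
eef_rot: [0.033, 0.999, 0.004, 0.003]
force: [1.9, 10.8, -5.0]
finger_gap: 0.524
```

Run:
```python
from g import *
where()
im,d=grab('scene','scene13');P=tog(cloud('scene',d));hsv=cv2.cvtColor(im,cv2.COLOR_RGB2HSV)
z0=np.load('pics/scene0.npz');P0=tog(cloud('scene',z0['d']));h0=cv2.cvtColor(z0['im'],cv2.COLOR_RGB2HSV)
for P,h in((P0,h0),(P,hsv)):
    r=((h[...,0]<8)|(h[...,0]>172))&(h[...,1]>120)&(P[...,2]>60)&(P[...,2]<145)&(abs(P[...,0])<14)&(abs(P[...,1]-222)<14)
    Q=P[r]
    for lo in range(60,145,12):
        k=(Q[:,2]>=lo)&(Q[:,2]<lo+12); print(lo,k.sum(),Q[k].mean(0).round(1) if k.any() else '')
```

```text
t 19.45 tcp [572.1  10.5 172. ] gun [  1.1 201.6] yaw 176.20967992493112 zax [ 0.006  0.008 -1.   ] F [ 1.9 10.8 -5. ] gap 47.81112633259155 q [-0.03  0.36  2.04  0.01  0.74 -1.54]
60 16 [  1.9 225.8  65.7]
72 15 [  5.3 226.5  77.9]
84 15 [  1.2 225.7  88.8]
96 18 [  4.6 225.9 101.7]
108 17 [  3.  226.7 113.1]
120 16 [  3.4 226.1 125.8]
132 25 [  1.5 228.  136.8]
144 0 
60 8 [  3.1 222.4  66.8]
72 11 [  8.7 222.   78.2]
84 9 [  9.2 219.8  91.1]
96 9 [  8.2 219.5 101.2]
108 11 [  8.6 218.4 112. ]
120 12 [  8.8 217.6 124.1]
132 11 [  2.1 214.5 136.4]
144 0
```

The force is steady at about 11 N, well above the first-stage spring and with no further motion, so the trigger rests at the pressure point. It has been held for over 1 s. Now the second stage.

{"name": "step_arm", "arguments": {"motion": [[0, -1.5, 0, 0, 0, 0, 42], [0, -2, 0, 0, 0, 0, 36], [0, -2.5, 0, 0, 0, 0, 30], [0, -2.5, 0, 0, 0, 0, 26], [0, -2.5, 0, 0, 0, 0, 26], [0, -2.5, 0, 0, 0, 0, 26]]}}

```text
clock: 20.0
ee_pos: [0.5719, 0.0101, 0.1717]
eef_rot: [0.034, 0.999, 0.006, 0.003]
force: [4.3, 29.0, -8.7]
finger_gap: 0.356
```

Run:
```python
from g import *
where()
```

```text
t 20.0 tcp [571.9  10.1 171.7] gun [  0.9 201.2] yaw 176.13853601273124 zax [ 0.007  0.012 -1.   ] F [ 4.3 29.  -8.7] gap 32.49504842429972 q [-0.03  0.36  2.04  0.02  0.74 -1.54]
```

{"name": "step_arm", "arguments": {"motion": [[0, -0.5, 0, 0, 0, 0, 26], [0, -0.5, 0, 0, 0, 0, 26], [0, -0.5, 0, 0, 0, 0, 26], [0, -0.5, 0, 0, 0, 0, 26], [0, -0.5, 0, 0, 0, 0, 26], [0, -0.5, 0, 0, 0, 0, 26], [0, -0.5, 0, 0, 0, 0, 26], [0, -0.5, 0, 0, 0, 0, 26], [0, -0.5, 0, 0, 0, 0, 26], [0, -0.5, 0, 0, 0, 0, 26], [0, -0.5, 0, 0, 0, 0, 26], [0, -0.5, 0, 0, 0, 0, 26]]}}

```text
clock: 21.0
ee_pos: [0.5719, 0.0102, 0.1717]
eef_rot: [0.034, 0.999, 0.006, 0.003]
force: [1.4, 11.3, -5.0]
finger_gap: 0.361
```

Run:
```python
from g import *
where()
im,d=grab('scene','scene14');P=tog(cloud('scene',d));h=cv2.cvtColor(im,cv2.COLOR_RGB2HSV)
r=((h[...,0]<8)|(h[...,0]>172))&(h[...,1]>120)&(P[...,2]>60)&(P[...,2]<145)&(abs(P[...,0])<14)&(abs(P[...,1]-222)<20)
Q=P[r]
for lo in range(60,145,12):
    k=(Q[:,2]>=lo)&(Q[:,2]<lo+12); print(lo,k.sum(),Q[k].mean(0).round(1) if k.any() else '')
cv2.imwrite('pics/s14c.png',cv2.resize(cv2.imread('pics/scene14.png')[200:320,230:350],(600,600)))
```

```text
t 21.0 tcp [571.9  10.2 171.7] gun [  0.9 201.3] yaw 176.1147401987649 zax [ 0.007  0.013 -1.   ] F [ 1.4 11.3 -5. ] gap 32.904689110640724 q [-0.03  0.36  2.04  0.02  0.74 -1.54]
60 4 [  8.3 221.4  68.6]
72 6 [ 11.6 220.3  78.3]
84 7 [  9.9 215.5  89.7]
96 5 [ 11.3 214.5 103.5]
108 5 [ 12.1 210.5 111. ]
120 2 [ 12.1 209.2 123.1]
132 0 
144 0
```

View pics/s14c.png

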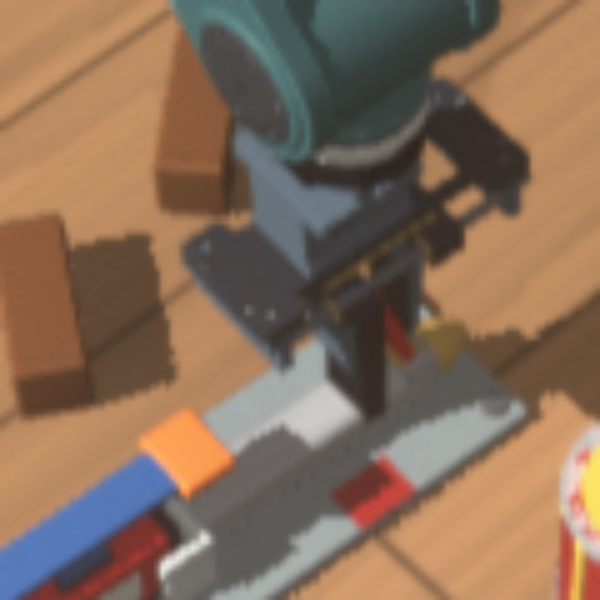

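The crop shows the trigger pulled right over to the grip at about (395,335), displaced about 16 mm at squeezing height, and the clamp still level. I'll release and lift clear.

{"name": "step_arm", "arguments": {"motion": [[0, 0, 0, 0, 0, 0, 45], [0, 0, 0, 0, 0, 0, 65], [0, 0, 0, 0, 0, 0, 91], [0, 0, 0, 0, 0, 0, 91], [0, 0, 0, 0, 0, 0, 91], [0, 0, 0, 0, 0, 0, 91], [0, 0, 0, 0, 0, 0, 91], [0, 0, 0, 0, 0, 0, 91], [0, 0, -5, 0, 0, 0, 91], [0, 0, -20, 0, 0, 0, 91], [0, 0, -45, 0, 0, 0, 91], [0, 0, -75, 0, 0, 0, 91]]}}

```text
clock: 22.05
ee_pos: [0.5705, 0.0092, 0.2467]
eef_rot: [0.034, 0.999, 0.006, 0.002]
force: [0.2, -0.3, -0.6]
finger_gap: 0.996
```

{"name": "step_arm", "arguments": {"motion": [[0, 0, -40, 0, 0, 0, 91], [0, 0, -80, 0, 0, 0, 91], [40, 0, -100, 0, 0, 0, 91], [80, 0, -100, 0, 0, 0, 91], [120, 0, -100, 0, 0, 0, 91], [120, 0, -100, 0, 0, 0, 91], [120, 0, -100, 0, 0, 0, 91]]}}

```text
clock: 22.63
ee_pos: [0.449, 0.0161, 0.347]
eef_rot: [0.034, 0.999, 0.006, 0.003]
force: [0.9, 0.6, 0.6]
finger_gap: 1.002
```

Run:
```python
from g import *
where()
im,d=grab('scene','scene15');P=tog(cloud('scene',d));h=cv2.cvtColor(im,cv2.COLOR_RGB2HSV)
r=((h[...,0]<8)|(h[...,0]>172))&(h[...,1]>120)&(P[...,2]>60)&(P[...,2]<145)&(abs(P[...,0])<14)&(abs(P[...,1]-222)<20)
Q=P[r]
for lo in range(60,145,12):
    k=(Q[:,2]>=lo)&(Q[:,2]<lo+12); print(lo,k.sum(),Q[k].mean(0).round(1) if k.any() else '')
m=(h[...,0]>100)&(h[...,0]<125)&(h[...,1]>120)&(abs(P[...,0])<12)&(P[...,1]>-75)&(P[...,1]<62)&(P[...,2]>60)&(P[...,2]<200)
Q=P[m]; print('clamp',m.sum(),np.polyfit(Q[:,1],Q[:,2],1))
r=((h[...,0]<8)|(h[...,0]>172))&(h[...,1]>100)&(P[...,2]>20)&(P[...,2]<90)&(abs(P[...,0])<30)&(abs(P[...,1])<65)
print('cart',r.sum(),np.percentile(P[r],[1,50,97,99],axis=0).round(1))
cv2.imwrite('pics/s15c.png',cv2.resize(cv2.imread('pics/scene15.png')[130:400,140:480],(755,600)))
```

```text
t 22.6333 tcp [449.   16.1 347. ] gun [-122.1  199.7] yaw 176.11463469189962 zax [ 0.006  0.012 -1.   ] F [0.9 0.6 0.6] gap 91.38449635974543 q [-0.02 -0.11  2.19  0.01  1.06 -1.53]
60 17 [  3.5 226.6  65.8]
72 17 [  2.7 226.6  77.5]
84 17 [  2.6 226.   90.7]
96 12 [  6.2 225.9 102.9]
108 13 [  3.9 226.4 114.1]
120 22 [  4.9 225.9 124.9]
132 26 [  1.9 228.  137.1]
144 0 
clamp 385 [-5.78705278e-04  9.46196669e+01]
cart 329 [[ -0.5 -55.8  27.7]
 [ 19.3 -10.   67.8]
 [ 26.1  45.   76.7]
 [ 26.7  48.6  79.3]]
```

View pics/s15c.png

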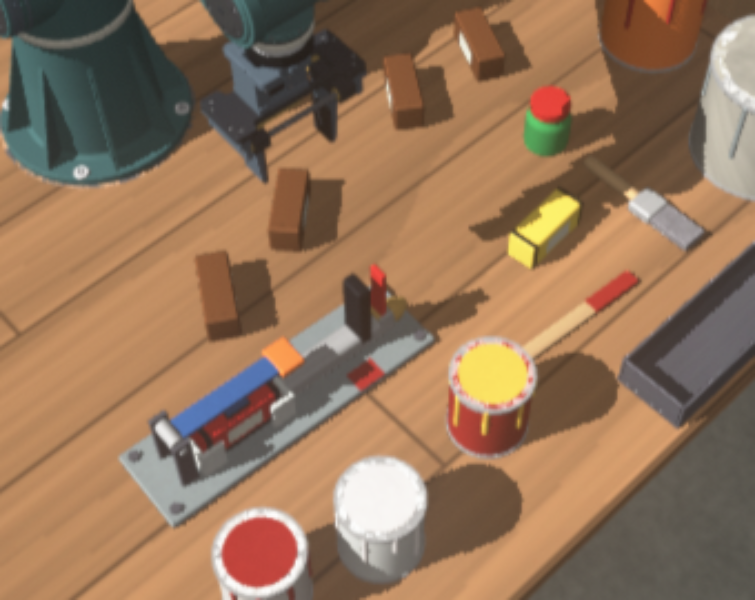

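```bash
python3 -c "
from cell import ticket; print(ticket.hand_in())"
```

```text
the job is handed in; nothing more can be done
None
```

I laid the red cartridge in the cradle and let go. I swung the clamp shut to its hard stop, held the trigger at the first pressure point for over 1 s, and held the second stage for about 1 s. Then I released it and handed the job in at about 22.7 s; no verdict was reported.

**Last checks**
- **Clamp and trigger:** the clamp was level (slope about 0.001 rad) and the trigger was back at its starting place.
- **Surroundings:** the gripper was clear, and the picture shows the yellow cartridge, tins, jar, brush and paddle untouched.

**What went less cleanly or disagreed**
- **Grasp:** the cartridge slipped about 30 mm down in the fingers while being lifted, so I placed it from a fingertip hold. It still lay centred in the cradle, with its top at 78 mm before clamping.
- **Cartridge position:** the side camera puts it about 3 mm further across than the top camera did before it was released. I take that as calibration bias, and both are within the 9 mm limit.
- **Cartridge height:** the home height was not measured cleanly under the clamp. I inferred it from the clamp standing at its stop.
- **First pressure point:** I judged it from force (about 11 N against an unmoving trigger) and finger geometry. The camera's rough trigger angle of about 0.13 rad agrees with this less precisely.

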